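Gauge a busbar standoff and hold a ratchet jack at its height

TASK

Press the yellow knob of the sprung gauge down until its foot rests on the red standoff below it, to read that standoff's height, then let the gauge spring right back up. Next bring the jack's orange rest level with the top of that standoff by pressing the red jack lever down click by click: the rest starts at 10 mm and rises 5 mm a click, so 3 clicks for a 25 mm standoff, 4 for 30 mm, 5 for 35 mm, never a click too many, and finish still holding the lever with the gripper there, because it springs back if let go. Leave all three standoffs and the screwdriver where they are.

Things in the scene. Friction and masses are not known exactly. Their poses are not given: they have to be found in the camera images.
- gauge: Fixed blue gauge stand on a dark steel base plate 130 x 110 mm, 12 mm thick. Origin: underside of the plate below the plunger's axis; z up, -x towards the column, the +x side is open (the column stands 43 to 67 mm from the axis and is 122 mm high; the head overhanging the standoff has its top 120 mm above the table).
- gauge_nest (a point): Point on the gauge's base plate (12 mm above the table), on the plunger's axis, where the standoff to be gauged stands between four 6 mm high lugs.
- gauge_knob (a point): Centre of the flat top of the yellow push knob (34 mm diameter, 16 mm thick) on top of the gauge's vertical plunger; 205 mm above the table when the gauge is up, and it goes straight down with the plunger. The plunger's foot (a 22 mm steel disc) is 128 mm below this point.
- gauge_plunger (a joint): Downward travel of the gauge plunger in m: 0 up (its spring lifts it back to 0), at most 0.058. At 0 the foot's underside is 65 mm above the base plate, so the height of the standoff is 65 mm minus the travel when the foot rests on it (travel 40, 35 or 30 mm). The spring needs about 2 N to start and 5 N at 40 mm.
- standoff25: Loose red plastic cylinder (busbar standoff insulator) 37 mm in diameter, 25 mm high, 75 g. Origin at the centre of its underside, z up. One of the three standoffs (not always the same) stands under the gauge; the other two stand in the black holder as spares.
- standoff30: The same, 30 mm high, 90 g.
- standoff35: The same, 35 mm high, 105 g.
- holder: Fixed black holder plate 140 x 56 x 12 mm, with the two spare standoffs 35 mm either side of its middle along x. Origin: centre of its underside.
- jack: Fixed grey ratchet jack on a dark steel base plate 140 x 100 mm, 12 mm thick, with a housing 80 x 60 mm whose top is 90 mm above the table. Origin: centre of the plate's underside; z up, x points away from the lever's end, y towards the side with the orange rest. The lever is on the -y side.
- lever_hinge (a point): Point on the lever's hinge axis (the axis is level, along the jack's y), 70 mm above the table, in the same vertical plane as lever_grip. Fixed.
- lever_grip (a point): Point on the axis of the lever's red handle, where to take it: a level bar 16 mm in diameter, 85 mm long, parallel to the hinge axis, sticking out to the jack's -y side; 37 mm from its free end, 42 mm from the middle of the 12 mm lever arm. It circles lever_hinge at 130 mm; at lever 0 it is on the jack's -x side of the hinge, 50 degrees above level (170 mm above the table), free on all sides.
- jack_lever (a joint): Angle of the jack lever in rad: 0 up (its spring brings it back when let go), growing as the handle goes down and towards the jack's -x; at most 1.05. One click every 0.15 rad (20 mm at the handle): notches at 0.15, 0.30, 0.45, 0.60, 0.75. The handle pushes back with 2 to 7 N: the push rises before each notch and falls away as it clicks in; the spring always wins if let go.
- rest_top (a point): Centre of the top of the jack's orange rest (50 x 42 mm shelf on the jack's +y side). 22 mm above the table with the lever up, that is 10 mm above the level of the plate on which the standoff stands; each click raises it 5 mm.
- screwdriver: Loose screwdriver with blue handle, about 170 mm long, lying on the bench. Bystander.
Things that resemble listed ones, but are neither listed nor needed, are in the scene too. What is shaped like the standoff35 but purple is not meant.

How it is judged:
By the outcome, as a careful person would: the job done as asked, in the order asked, and still so for the second after the job is handed in, while the arm keeps its last pose, push and grip.
It also fails if it takes over 58 s, if anything falls off the work surface, if the arm or the gripper's body presses on something with over 40 N, if the wrist force passes 120 N, or if a joint passes its speed limit or range.

ROBOT

A 6-joint arm with a two-finger parallel gripper is mounted at the origin on the work surface. World frame = base frame: x ahead of the robot, y to its left, z up, the work surface at z = 0. Lengths are in mm, angles in rad, forces in N, time in s.
With the tool pointing down it reaches from about 350 to 775 mm from the base axis. Payload 7.3 kg.
Tool frame: the origin (TCP) lies at the very end of the fingers, on their centre line; the grasp point (between the pads) lies 19 mm behind it; z points along the fingers, y is the line along which they close (so a half turn about z gives the same grasp; the last joint's range is limited). The gripper opens to 92 mm and grips with 3 to 60 N. Pads are 19 mm wide; open, the fingers measure 130 mm over their backs; the gripper's body (75 mm by 190 mm) begins 47 mm behind the grasp point.
Start: joints at [-1.335, 0.342, 1.524, -0, 1.275, -0.146], TCP at [195.634, -487.209, 226.741] pointing down, gripper open.
Joint ranges: [-2.53, 2.53], [-0.77, 2.02], [0.04, 2.7], [-1, 4.14], [0.28, 2.66], [-3.11, 3.11]. Speed limits (rad/s): [2.57, 2.57, 3.14, 3.14, 3.14, 3.14].

INTERFACE

Orientations are given as [roll, pitch, yaw] about the fixed x, y, z axes, in that order (R = Rz(yaw) Ry(pitch) Rx(roll)).
In Python, from plant import get_obs, vision, workorder gives the robot as it stands.
- The arm moves only by the shell command python3 -m pendant 'ROWS' [OPENING]. ROWS is a JSON object of lists of equal length, an entry for each row: "dp": the shift along the tool's x, y, z in m, a list of three; "rotation": the turn, a rotation vector about the tool's x, y, z in rad, a list of three. A call has 1 to 8 rows; each row is the pose to reach, as a shift and turn from the pose commanded when the call began, along the tool's axes at that moment; what a row does not reach only later rows make up. A row lasts 1/8 s, in which the tool goes at most 62.5 mm and 10.7 degrees, less where a joint would pass 70% of its speed; a pose out of reach is approached as far as the arm can. A call with a gripper value outside its range is refused whole. OPENING is the finger opening in m, from 0 to 0.0918, set as the call begins (- or left out, the last holds). The fingers move at their own pace and stop on an object; the grip force is fixed at half the most. Time passes only in rows, so rows that repeat a pose let the fingers close. It gives the time, the measured TCP pose, the force, the opening and the grip force at its end, in the units of the state.
- get_obs(): the state, without advancing time (a new reading comes with each control period).
- vision.capture(name): name is "scene" or "top" or "wrist"; returns a dict with "pixels" (384x512x3 uint8, red, green, blue), "vfov" (degrees; the focal length in pixels is half the picture's height over the tangent of half this angle, whatever the lens; pixels are square), "cx", "cy" (the principal point, pixels), "pose" (4x4, takes a point from camera to world coordinates); the wrist camera has in their place "T_tool_cam" (4x4, takes a point from camera to tool coordinates, whose origin is the TCP and whose axes are the flange's). Camera axes: x right, y up, looking along -z (the intrinsics and any distortion apply to the point x, -y, -z); pixel columns grow to the right and rows downward; lengths in mm; the calibration is good to about 2 mm. A picture is of the moment at which its call begins: read the wrist's pose just before it. There is no depth.
- workorder.close_job(): hands the job in; it is judged then, once.
The state is a dict: "time": time; "joint_positions": joint angles; "dq": joint speeds; "tau": joint torques, N m; "tool_pos": TCP position; "tcp_rot": TCP orientation; "contact_force": force on the tool from outside, world axes, zero at the start; "moment": the same for the moment, N m; "grip_width": finger opening in mm; "finger_force": force on a finger pad.
Only numpy, scipy, OpenCV 4.12 (cv2) and the standard library are available. Lean on these libraries where they do the work, as an engineer would, in place of code of your own. Each camera call takes 0.05 s, during which the arm holds its last target. There are 200 camera calls.

## Working session

There is one attempt and no reset: what is moved stays moved. The work goes in short steps, Python scripts to look and compute and a shell command to move; the robot and the scene stay as the last step left them, time stands still between calls to the robot, and variables do not carry over. Pictures are saved under pics/ and viewed, at most 10 in all, crops included, and the job is handed in when it is done.

```bash
ls; mkdir -p pics; python3 - <<'E'
from plant import get_obs, vision
import cv2,numpy as np,pickle
o=get_obs(); print(o)
d={}
for n in ["scene","top"]:
    c=vision.capture(n); d[n]=c
    cv2.imwrite(f"pics/{n}0.png",c["pixels"][:,:,::-1]); print({k:v for k,v in c.items() if k!="pixels"})
pickle.dump(d,open("cap0.pkl","wb"))
E
```

```text
pics
{'time': 0.0, 'joint_positions': array([-1.33502396e+00,  3.42711539e-01,  1.52501678e+00, -2.70368799e-05,
        1.27539714e+00, -1.46020432e-01]), 'dq': array([-0.00100518, -0.00024761,  0.00059329, -0.00018446,  0.00022337,
       -0.00058445]), 'tau': array([ 4.66926358e-04, -4.31242526e+01, -2.44216150e+01,  7.18640070e-02,
        5.60111320e-02, -1.38967848e-04]), 'tool_pos': array([ 195.51361202, -486.79664858,  226.05085372]), 'tcp_rot': array([-3.14007240e+00, -1.97447794e-04,  3.81800537e-01]), 'contact_force': array([-0.4267998 , -0.34589253, -0.43516599]), 'moment': array([0.00741199, 0.02456042, 0.04866595]), 'finger_force': 0.0, 'grip_width': 91.4900431751461}
{'vfov': 45.9564613987838, 'cx': 257.8681524735436, 'cy': 189.09561522183708, 'pose': array([[ 7.89432668e-01, -4.78366343e-01,  3.84657907e-01,
         8.98259751e+02],
       [ 6.13788118e-01,  6.23081007e-01, -4.84803264e-01,
        -4.17437656e+02],
       [-7.75947176e-03,  6.18817986e-01,  7.85496079e-01,
         8.22402540e+02],
       [ 0.00000000e+00,  0.00000000e+00,  0.00000000e+00,
         1.00000000e+00]])}
{'vfov': 55.37222248846286, 'cx': 252.27650085116142, 'cy': 187.40409835844554, 'pose': array([[ 1.99166710e-01,  9.54581849e-01, -2.21598998e-01,
         4.15354976e+02],
       [-9.79964209e-01,  1.94391530e-01, -4.33829631e-02,
        -2.42863055e+01],
       [ 1.66437911e-03,  2.25799528e-01,  9.74172368e-01,
         8.58976832e+02],
       [ 0.00000000e+00,  0.00000000e+00,  0.00000000e+00,
         1.00000000e+00]])}
```

View pics/scene0.png

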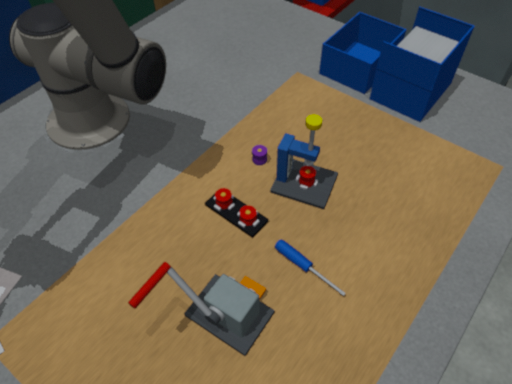

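View pics/top0.png

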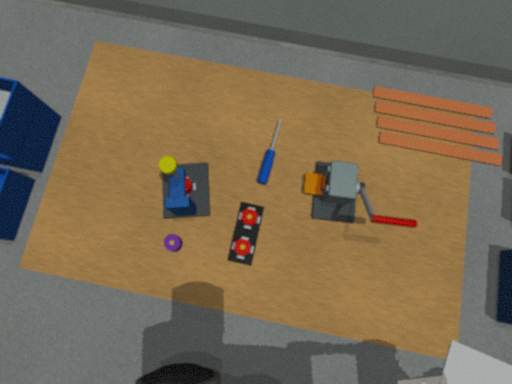

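The scene picture shows the yellow knob at (314,121), the red standoff under the gauge at (308,176), the holder's spares at (223,197) and (248,215), and the jack lever's red handle from (133,303) to (168,266). In the top picture the knob is at (168,165), the handle runs (374,219)–(416,223), and the orange rest is at (314,183).

```bash
cat > h.py <<'E'
import numpy as np,cv2,pickle
def K(c):
    f=c["pixels"].shape[0]/2/np.tan(np.radians(c["vfov"]/2)); return f,c["cx"],c["cy"]
def ray(c,uv,P=None):
    f,cx,cy=K(c);P=c["pose"] if P is None else P
    d=P[:3,:3]@np.array([(uv[0]-cx)/f,-(uv[1]-cy)/f,-1]);return P[:3,3],d/np.linalg.norm(d)
def onz(c,uv,z,P=None):
    o,d=ray(c,uv,P);return o+d*(z-o[2])/d[2]
def proj(c,X,P=None):
    f,cx,cy=K(c);P=c["pose"] if P is None else P
    p=P[:3,:3].T@(np.array(X)-P[:3,3]);return np.array([cx+f*p[0]/-p[2],cy-f*p[1]/-p[2]])
def tri(rs):
    A=sum(np.eye(3)-np.outer(d,d) for o,d in rs);b=sum((np.eye(3)-np.outer(d,d))@o for o,d in rs);return np.linalg.solve(A,b)
def mask(c,col,box):
    h=cv2.cvtColor(c["pixels"],cv2.COLOR_RGB2HSV);lo,hi={"y":((25,150,80),(35,255,255)),"r":((0,180,80),(5,255,255)),"o":((8,190,150),(20,255,255)),"b":((100,120,30),(125,255,255))}[col]
    m=cv2.inRange(h,lo,hi)
    if col=="r": m|=cv2.inRange(h,(174,180,80),(180,255,255))
    v,u=np.nonzero(m);k=(u>box[0])&(u<box[2])&(v>box[1])&(v<box[3]);return np.c_[u,v][k].astype(float)
E
python3 - <<'E'
from h import *
d=pickle.load(open("cap0.pkl","rb"));s,t=d["scene"],d["top"]
np.set_printoptions(precision=1,suppress=True)
ms,mt=mask(s,"y",(295,105,335,140)),mask(t,"y",(150,145,190,185))
print("knob",len(ms),len(mt),tri([ray(s,ms.mean(0)),ray(t,mt.mean(0))]),onz(s,ms.mean(0),198),onz(t,mt.mean(0),200))
hs,ht=mask(s,"r",(115,250,185,315)),mask(t,"r",(362,205,430,240))
def ends(m):
    c=m.mean(0);a=np.linalg.svd(m-c,full_matrices=0)[2][0];q=(m-c)@a;return c,c+a*q.min(),c+a*q.max()
for n,c,m in(("s",s,hs),("t",t,ht)):
    e=ends(m);print("handle",n,len(m),*e,*[onz(c,x,170) for x in e])
print("handle tri",tri([ray(s,hs.mean(0)),ray(t,ht.mean(0))]))
os_,ot=mask(s,"o",(235,270,272,302)),mask(t,"o",(300,168,330,198))
print("rest",len(os_),len(ot),onz(t,ot.mean(0),20),onz(s,os_.mean(0),20))
# dark plate corners in top by min area rect of dark mask
for n,box in(("gauge",(155,155,215,225)),("jack",(305,155,362,228))):
    h=cv2.cvtColor(t["pixels"],cv2.COLOR_RGB2HSV);m=((h[:,:,2]<95)&(h[:,:,1]<110));v,u=np.nonzero(m);k=(u>box[0])&(u<box[2])&(v>box[1])&(v<box[3])
    r=cv2.minAreaRect(np.c_[u,v][k].astype(np.float32));print(n,*[onz(t,p,12) for p in cv2.boxPoints(r)])
E
```

```text
knob 222 270 [576.2 169.7 200.1] [574.9 170.9 198. ] [576.7 170.2 200. ]
handle s 462 [149.  284.6] [167.6 263.5] [131. 305.] [ 560.3 -270.6  170. ] [ 556.9 -225.9  170. ] [ 563.4 -311.2  170. ]
handle t 267 [394.  220.8] [372.2 218.1] [416.  223.6] [ 561.9 -269.6  170. ] [ 558.9 -228.5  170. ] [ 565. -311.  170.]
handle tri [ 561.3 -270.1  170.6]
rest 217 237 [ 644.7 -120.5   20. ] [ 642.1 -114.5   20. ]
gauge [619.7 240.5  12. ] [646.7 132.1  12. ] [521.4  97.7  12. ] [495.4 202.6  12. ]
jack [ 561.9 -134.8   12. ] [ 703.7 -123.9   12. ] [ 716.2 -238.7   12. ] [ 574.2 -245.5   12. ]
```

```bash
cat > to.py <<'E'
import sys,numpy as np
from plant import get_obs
from scipy.spatial.transform import Rotation as R
np.set_printoptions(precision=4,suppress=True)
def to(p,rpy=None):
    o=get_obs();A=R.from_euler("xyz",o["tcp_rot"]);B=A if rpy is None else R.from_euler("xyz",rpy)
    print("dp",A.inv().apply(np.array(p)-o["tool_pos"])/1000,"rot",(A.inv()*B).as_rotvec())
def st():
    o=get_obs();print(*[(k,np.round(o[k],3)) for k in("time","tool_pos","tcp_rot","contact_force","grip_width","finger_force")])
E
python3 -c "
from to import *
to([576.5,170,250],[np.pi,0,.38])"
```

```text
dp [ 0.5983 -0.4677 -0.0231] rot [-0.0013 -0.0002  0.0018]
```

```bash
Z="[0,0,0]"; python3 -m pendant '{"dp":[[0.2,-0.156,-0.023],[0.598,-0.468,-0.023],[0.598,-0.468,-0.023],[0.598,-0.468,-0.023],[0.598,-0.468,-0.023],[0.598,-0.468,-0.023],[0.598,-0.468,-0.023],[0.598,-0.468,-0.023]],"rotation":[[0,0,0],[0,0,0],[0,0,0],[0,0,0],[0,0,0],[0,0,0],[0,0,0],[0,0,0]]}' 0
python3 -c "
from to import *
to([576.5,170,250],[np.pi,0,.38])"
```

```text
time: 1.1
tool_pos: [446.6, -52.9, 243.2]
tcp_rot: [3.141, 0.0, 0.382]
contact_force: [1.3, -1.5, -0.7]
grip_width: 16.6
finger_force: 0.0
dp [ 0.2036 -0.1585 -0.0068] rot [0.0003 0.0001 0.0018]
```

```bash
python3 -m pendant '{"dp":[[0.17,-0.132,0],[0.17,-0.132,0],[0.17,-0.132,0],[0.17,-0.132,0],[0.17,-0.132,0],[0.17,-0.132,0],[0.17,-0.132,0]],"rotation":[[0,0,0],[0,0,0],[0,0,0],[0,0,0],[0,0,0],[0,0,0],[0,0,0]]}'
python3 - <<'E'
from to import *
from plant import vision
import cv2,pickle
from h import *
to([576.5,170,250],[np.pi,0,.38])
o=get_obs();c=vision.capture("wrist");T=np.eye(4);T[:3,:3]=R.from_euler("xyz",o["tcp_rot"]).as_matrix();T[:3,3]=o["tool_pos"]
P=T@c["T_tool_cam"];m=mask(c,"y",(0,0,512,384));print(len(m),m.mean(0),m.min(0),m.max(0),onz(c,m.mean(0),205,P))
cv2.imwrite("pics/w1.png",c["pixels"][:,:,::-1])
E
```

```text
time: 1.98
tool_pos: [554.3, 129.8, 243.4]
tcp_rot: [3.141, 0.0, 0.38]
contact_force: [-0.5, -0.1, 0.1]
grip_width: 0.5
finger_force: 0.0
dp [ 0.0356 -0.0291 -0.0067] rot [0.0002 0.0003 0.0004]
1466 [220.5327 168.1282] [198. 148.] [244. 187.] [578.8944 168.4936 205.    ]
```

View pics/w1.png

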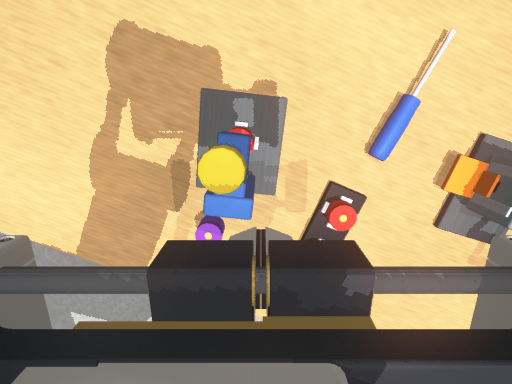

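The wrist picture shows the knob at (221,168) over the gauge, giving about (579,168.5); this agrees with the triangulation to 3 mm. I'll aim at (578,169).

```bash
python3 -m pendant '{"dp":[[0.0365,-0.0276,0.005],[0.0365,-0.0276,0.02],[0.0365,-0.0276,0.03],[0.0365,-0.0276,0.03]],"rotation":[[0,0,0],[0,0,0],[0,0,0],[0,0,0]]}'
python3 -c "
from to import *
to([578,169,205],[np.pi,0,.38])"
```

```text
time: 2.52
tool_pos: [577.3, 169.1, 212.3]
tcp_rot: [-3.141, 0.003, 0.381]
contact_force: [0.3, 0.6, -0.1]
grip_width: 0.7
finger_force: 0.0
dp [0.0006 0.0003 0.0073] rot [-0.0003  0.0025  0.0008]
```

```bash
python3 -m pendant '{"dp":[[0,0,0.006],[0,0,0.012],[0,0,0.018],[0,0,0.023],[0,0,0.028],[0,0,0.032],[0,0,0.034],[0,0,0.034]],"rotation":[[0,0,0],[0,0,0],[0,0,0],[0,0,0],[0,0,0],[0,0,0],[0,0,0],[0,0,0]]}'
python3 -m pendant '{"dp":[[0,0,0.001],[0,0,0.002],[0,0,0.003],[0,0,0.004],[0,0,0.004]],"rotation":[[0,0,0],[0,0,0],[0,0,0],[0,0,0],[0,0,0]]}'
```

```text
time: 3.52
tool_pos: [578.3, 170.1, 179.2]
tcp_rot: [3.141, -0.0, 0.382]
contact_force: [0.6, -3.0, 4.0]
grip_width: 0.4
finger_force: 1.8
time: 4.15
tool_pos: [578.3, 170.1, 175.3]
tcp_rot: [3.141, -0.0, 0.382]
contact_force: [0.1, -3.3, 4.8]
grip_width: 0.5
finger_force: 2.3
```

```bash
python3 -m pendant '{"dp":[[0,0,0.001],[0,0,0.002],[0,0,0.002]],"rotation":[[0,0,0],[0,0,0],[0,0,0]]}'
python3 -m pendant '{"dp":[[0,0,0.001],[0,0,0.0015],[0,0,0.0015]],"rotation":[[0,0,0],[0,0,0],[0,0,0]]}'
```

```text
time: 4.53
tool_pos: [578.4, 170.2, 175.2]
tcp_rot: [3.141, -0.002, 0.382]
contact_force: [-3.4, -3.6, 13.9]
grip_width: 0.4
finger_force: 7.4
time: 4.9
tool_pos: [578.5, 170.2, 175.1]
tcp_rot: [3.141, -0.003, 0.382]
contact_force: [-5.6, -4.5, 22.0]
grip_width: 0.4
finger_force: 11.2
```

The travel stopped hard at 30 mm, so the standoff is 35 mm and the lever needs 5 clicks. Releasing.

```bash
python3 -m pendant '{"dp":[[0,0,-0.01],[0,0,-0.025],[0,0,-0.045],[0,0,-0.075],[0,0,-0.085],[0,0,-0.085]],"rotation":[[0,0,0],[0,0,0],[0,0,0],[0,0,0],[0,0,0],[0,0,0]]}'
python3 - <<'E'
from to import *
from plant import vision
from h import *
s=vision.capture("scene");m=mask(s,"y",(280,95,350,170));print("knob",len(m),m.mean(0),"before",mask(pickle.load(open("cap0.pkl","rb"))["scene"],"y",(280,95,350,170)).mean(0))
to([562,-215,255],[np.pi,0,1.642])
E
```

```text
time: 5.65
tool_pos: [578.1, 170.5, 256.6]
tcp_rot: [-3.141, 0.0, 0.382]
contact_force: [0.5, 0.1, -0.5]
grip_width: 0.3
finger_force: 0.0
knob 208 [313.2548 121.8269] before [313.5405 121.2387]
dp [-0.1582  0.3517  0.0007] rot [-0.0016  0.0011 -1.26  ]
```

```bash
python3 -m pendant '{"dp":[[-0.158,0.352,0],[-0.158,0.352,0],[-0.158,0.352,0],[-0.158,0.352,0],[-0.158,0.352,0],[-0.158,0.352,0],[-0.158,0.352,0],[-0.158,0.352,0]],"rotation":[[0,0,-0.18],[0,0,-0.36],[0,0,-0.54],[0,0,-0.72],[0,0,-0.9],[0,0,-1.08],[0,0,-1.26],[0,0,-1.26]]}' 0.06
python3 - <<'E'
from to import *
from plant import vision
from h import *
t=vision.capture("scene");m=mask(t,"y",(280,95,350,170));print("knob",len(m),m.mean(0))
to([562,-215,255],[np.pi,0,1.642])
o=get_obs();c=vision.capture("wrist");T=np.eye(4);T[:3,:3]=R.from_euler("xyz",o["tcp_rot"]).as_matrix();T[:3,3]=o["tool_pos"]
P=T@c["T_tool_cam"];pickle.dump((c,P),open("w2.pkl","wb"))
print(proj(c,[562,-275,170],P))
cv2.imwrite("pics/w2.png",c["pixels"][:,:,::-1])
E
```

```text
time: 6.7
tool_pos: [561.7, -217.5, 254.6]
tcp_rot: [-3.139, -0.002, 1.64]
contact_force: [0.5, 0.1, -0.5]
grip_width: 59.8
finger_force: 0.0
knob 222 [313.5405 121.2387]
dp [0.0009 0.     0.    ] rot [-0.0024 -0.002  -0.0019]
[256.391  260.0535]
```

View pics/w2.png

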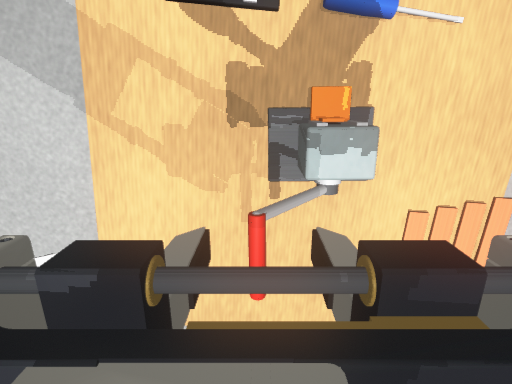

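The gauge is fully back up: same knob pixels as before. The wrist picture shows the handle between the fingers, from (257,213) at the arm to (258,299) at the free end, well aligned.

```bash
python3 - <<'E'
from to import *
from h import *
c,P=pickle.load(open("w2.pkl","rb"))
m=mask(c,"r",(235,200,280,310));
top=m[m[:,1]<m[:,1].min()+4].mean(0);bot=m[m[:,1]>m[:,1].max()-4].mean(0)
for p in(top,bot,m.mean(0)):print(p,onz(c,p,170,P))
to([562,-275,182],[np.pi,0,1.642])
E
```

```text
[256.0682 216.1364] [ 558.8783 -231.635   170.    ]
[257.2391 297.2826] [ 565.4441 -315.1049  170.    ]
[256.4771 244.9844] [ 561.0751 -259.6481  170.    ]
dp [-0.0601 -0.0043  0.0733] rot [-0.002  -0.0018 -0.0023]
```

```bash
python3 -m pendant '{"dp":[[-0.03,-0.004,0],[-0.061,-0.004,0.01],[-0.061,-0.004,0.04],[-0.061,-0.004,0.07],[-0.061,-0.004,0.095],[-0.061,-0.004,0.104],[-0.061,-0.004,0.104]],"rotation":[[0,0,0.002],[0,0,0.004],[0,0,0.004],[0,0,0.004],[0,0,0.004],[0,0,0.004],[0,0,0.004]]}'
python3 -c "
from to import *
to([562,-276,151],[np.pi,0,1.647])"
```

```text
time: 7.68
tool_pos: [563.3, -275.5, 152.6]
tcp_rot: [-3.141, -0.001, 1.638]
contact_force: [0.4, 1.2, -0.1]
grip_width: 60.0
finger_force: 0.0
dp [-0.0004 -0.0013  0.0016] rot [-0.0006 -0.0006 -0.0088]
```

Close on the handle.

```bash
python3 -m pendant '{"dp":[[0,-0.001,0.001],[0,-0.001,0.001],[0,-0.001,0.001],[0,-0.001,0.001],[0,-0.001,0.001],[0,-0.001,0.001]],"rotation":[[0,0,-0.008],[0,0,-0.008],[0,0,-0.008],[0,0,-0.008],[0,0,-0.008],[0,0,-0.008]]}' 0
python3 - <<'E'
from to import *
from plant import vision
from h import *
st()
# lever path: per click in the tool frame, rotating with the lever (tool y ~ jack x)
o=get_obs();A=R.from_euler("xyz",o["tcp_rot"]);yaw=0.077
jx=np.array([np.cos(yaw),np.sin(yaw),0]);jy=np.array([-np.sin(yaw),np.cos(yaw),0]);z=np.array([0,0,1.])
g=A.apply([0,0,-19])+o["tool_pos"];print("grip",g)
r0=-jx*130*np.cos(np.radians(50))+z*130*np.sin(np.radians(50))
for q in(.05,.1,.15,.3,.45,.6,.75,.77):
    for k in (0,1):
        Rl=R.from_rotvec(-jy*q);Rt=R.from_rotvec(-jy*q*k)
        gg=g+Rl.apply(r0)-r0; tcp=gg+Rt.apply(A.apply([0,0,19]))
        print(q,k,A.inv().apply(tcp-o["tool_pos"])/1000,A.inv().apply(-jy*q*k))
E
```

```text
time: 8.43
tool_pos: [562.8, -276.6, 151.9]
tcp_rot: [3.14, 0.001, 1.646]
contact_force: [4.0, 0.3, 0.3]
grip_width: 15.0
finger_force: 30.0
('time', np.float64(8.425)) ('tool_pos', array([ 562.767, -276.59 ,  151.912])) ('tcp_rot', array([3.14 , 0.001, 1.646])) ('contact_force', array([4.009, 0.345, 0.289])) ('grip_width', np.float64(15.001)) ('finger_force', np.float64(30.0))
grip [ 562.7379 -276.5822  170.9117]
0.05 0 [-0.     -0.0049  0.0043] [0. 0. 0.]
0.05 1 [-0.     -0.0039  0.0043] [-0.05    0.0001  0.    ]
0.1 0 [-0.     -0.0095  0.0088] [0. 0. 0.]
0.1 1 [-0.     -0.0076  0.0087] [-0.1     0.0002  0.0001]
0.15 0 [-0.     -0.014   0.0136] [0. 0. 0.]
0.15 1 [-0.     -0.0111  0.0134] [-0.15    0.0003  0.0001]
0.3 0 [-0.     -0.0257  0.0291] [0. 0. 0.]
0.3 1 [-0.     -0.0201  0.0283] [-0.3     0.0006  0.0002]
0.45 0 [-0.     -0.0351  0.0462] [0. 0. 0.]
0.45 1 [-0.     -0.0268  0.0443] [-0.45    0.0009  0.0002]
0.6 0 [-0.     -0.0417  0.0645] [0. 0. 0.]
0.6 1 [-0.     -0.031   0.0612] [-0.6     0.0012  0.0003]
0.75 0 [-0.     -0.0456  0.0836] [0. 0. 0.]
0.75 1 [-0.     -0.0326  0.0785] [-0.75    0.0014  0.0004]
0.77 0 [-0.     -0.0459  0.0862] [0. 0. 0.]
0.77 1 [-0.     -0.0327  0.0808] [-0.77    0.0015  0.0004]
```

```bash
python3 -m pendant '{"dp":[[0,-0.004,0.0043],[0,-0.0076,0.0087],[0,-0.0111,0.0134],[0,-0.0111,0.0134],[0,-0.0143,0.0182],[0,-0.0173,0.0232],[0,-0.0201,0.0283],[0,-0.0201,0.0283]],"rotation":[[-0.05,0,0],[-0.1,0,0],[-0.15,0,0],[-0.15,0,0],[-0.2,0,0],[-0.25,0,0],[-0.3,0,0],[-0.3,0,0]]}'
cat > lev.py <<'E'
from to import *
from plant import vision
from h import *
import sys
o=get_obs();A=R.from_euler("xyz",o["tcp_rot"]);g=A.apply([0,0,-19])+o["tool_pos"]
yaw=.077;jx=np.array([np.cos(yaw),np.sin(yaw),0]);jy=np.array([-np.sin(yaw),np.cos(yaw),0]);z=np.array([0,0,1.])
g0=np.array([562.,-276.,170.]);H=g0+jx*130*np.cos(np.radians(50))-z*130*np.sin(np.radians(50))
r=g-H;print("grip",g,"radius",np.hypot(r@jx,r[2]),"lever",np.radians(50)-np.arctan2(r[2],-(r@jx)),"F",o["contact_force"])
a=pickle.load(open("cap0.pkl","rb"))
for n,b in(("scene",(225,255,285,302)),("top",(295,165,335,200))):
    c=vision.capture(n);m0=mask(a[n],"o",b);m=mask(c,"o",b);print(n,len(m0),m0.mean(0),"->",len(m),m.mean(0))
E
python3 lev.py
```

```text
time: 9.43
tool_pos: [542.4, -278.2, 123.5]
tcp_rot: [2.84, 0.0, 1.644]
contact_force: [6.6, 1.5, -0.1]
grip_width: 15.2
finger_force: 30.0
grip [ 536.7369 -278.6255  141.6813] radius 130.1908903319612 lever 0.2934045722456058 F [ 6.5662  1.5338 -0.105 ]
scene 217 [252.6544 284.8664] -> 265 [251.9887 283.3434]
top 237 [310.9451 182.8439] -> 319 [312.9561 182.2194]
```

```bash
python3 - <<'E'
from h import *
from plant import vision
a=pickle.load(open("cap0.pkl","rb"))
b=vision.capture("scene")["pixels"];p=a["scene"]["pixels"]
f=lambda x:cv2.resize(x[230:360,110:290],None,fx=2.2,fy=2.2,interpolation=cv2.INTER_CUBIC)
cv2.imwrite("pics/c3.png",np.hstack([f(p),f(b)])[:,:,::-1])
E
```

```text
(no output)
```

View pics/c3.png

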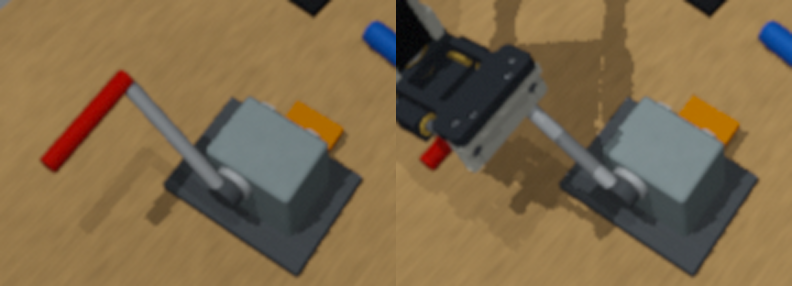

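The right crop shows the lever gripped and lowered, with the rest visibly a little higher (about 2–3 raw pixels, consistent with 10 mm). I'll continue.

```bash
cat > nxt.py <<'E'
import numpy as np,sys
# moves in tool frame (y=jack x, z=down at lever 0, turned with lever) from commanded lever q0
q0=float(sys.argv[1])
def tcp(q):
    a=np.radians(50)-q; g=np.array([-130*np.cos(a),-130*np.sin(a)]) # (jack x, down)
    return g+19*np.array([np.sin(q),np.cos(q)])
y,z=np.array([np.cos(q0),-np.sin(q0)]),np.array([np.sin(q0),np.cos(q0)])
for q in map(float,sys.argv[2:]):
    d=tcp(q)-tcp(q0);print(q,np.round([d@y/1000,d@z/1000,-(q-q0)],4))
E
python3 nxt.py .3 .35 .4 .45 .5 .55 .6; python3 nxt.py .6 .65 .7 .75 .76 .77
```

```text
0.35 [-0.0039  0.0043 -0.05  ]
0.4 [-0.0076  0.0087 -0.1   ]
0.45 [-0.0111  0.0134 -0.15  ]
0.5 [-0.0143  0.0182 -0.2   ]
0.55 [-0.0173  0.0232 -0.25  ]
0.6 [-0.0201  0.0283 -0.3   ]
0.65 [-0.0039  0.0043 -0.05  ]
0.7 [-0.0076  0.0087 -0.1   ]
0.75 [-0.0111  0.0134 -0.15  ]
0.76 [-0.0118  0.0143 -0.16  ]
0.77 [-0.0124  0.0153 -0.17  ]
```

```bash
python3 -m pendant '{"dp":[[0,-0.004,0.0043],[0,-0.0076,0.0087],[0,-0.0111,0.0134],[0,-0.0111,0.0134],[0,-0.0143,0.0182],[0,-0.0173,0.0232],[0,-0.0201,0.0283],[0,-0.0201,0.0283]],"rotation":[[-0.05,0,0],[-0.1,0,0],[-0.15,0,0],[-0.15,0,0],[-0.2,0,0],[-0.25,0,0],[-0.3,0,0],[-0.3,0,0]]}'
python3 lev.py
python3 -m pendant '{"dp":[[0,-0.0039,0.0043],[0,-0.0076,0.0087],[0,-0.0111,0.0134],[0,-0.0118,0.0143],[0,-0.0118,0.0143],[0,-0.0118,0.0143]],"rotation":[[-0.05,0,0],[-0.1,0,0],[-0.15,0,0],[-0.16,0,0],[-0.16,0,0],[-0.16,0,0]]}'
python3 lev.py
```

```text
time: 10.58
tool_pos: [531.3, -279.1, 90.6]
tcp_rot: [2.54, -0.001, 1.645]
contact_force: [2.3, 0.1, 1.9]
grip_width: 14.6
finger_force: 30.0
grip [ 520.6253 -279.8983  106.2642] radius 130.14920285915508 lever 0.5936040750316949 F [2.2985 0.0814 1.9262]
scene 217 [252.6544 284.8664] -> 319 [251.2915 281.6834]
top 237 [310.9451 182.8439] -> 320 [313.7688 181.1281]
time: 11.42
tool_pos: [529.6, -279.2, 72.4]
tcp_rot: [2.382, 0.001, 1.646]
contact_force: [-1.8, -0.9, 4.1]
grip_width: 15.1
finger_force: 30.0
grip [ 516.6001 -280.1787   86.1807] radius 130.10801357915315 lever 0.7511858635923082 F [-1.8298 -0.9233  4.1351]
scene 217 [252.6544 284.8664] -> 350 [250.9571 280.8114]
top 237 [310.9451 182.8439] -> 334 [314.3503 180.5569]
```

```bash
python3 -m pendant '{"dp":[[0,-0.0008,0.0008],[0,-0.0008,0.0008],[0,-0.0008,0.0008]],"rotation":[[-0.01,0,0],[-0.01,0,0],[-0.01,0,0]]}'
python3 lev.py
python3 -m pendant '{"dp":[[0,-0.0008,0.0008],[0,-0.0008,0.0008],[0,-0.0008,0.0008]],"rotation":[[-0.01,0,0],[-0.01,0,0],[-0.01,0,0]]}'
python3 lev.py
```

```text
time: 11.9
tool_pos: [529.6, -279.2, 71.1]
tcp_rot: [2.371, 0.0, 1.646]
contact_force: [-2.9, -2.8, 5.4]
grip_width: 15.1
finger_force: 30.0
grip [ 516.4339 -280.1888   84.7145] radius 130.1040296801513 lever 0.7625277760454869 F [-2.8751 -2.7956  5.3738]
scene 217 [252.6544 284.8664] -> 351 [250.8177 280.7179]
top 237 [310.9451 182.8439] -> 332 [314.3675 180.3946]
time: 12.38
tool_pos: [529.6, -279.2, 70.0]
tcp_rot: [2.361, 0.0, 1.646]
contact_force: [-2.6, -1.8, 5.5]
grip_width: 15.1
finger_force: 30.0
grip [ 516.3105 -280.2277   83.5129] radius 130.1027664519849 lever 0.7718145385078561 F [-2.6071 -1.7856  5.5071]
scene 217 [252.6544 284.8664] -> 353 [250.8839 280.711 ]
top 237 [310.9451 182.8439] -> 332 [314.2892 180.4006]
```

```bash
python3 - <<'E'
from h import *
from to import *
from plant import vision
a=pickle.load(open("cap0.pkl","rb"));b={n:vision.capture(n) for n in("scene","top")};pickle.dump(b,open("cap5.pkl","wb"))
f=lambda x,B:cv2.resize(x[B[1]:B[1]+28,B[0]:B[0]+38],None,fx=10,fy=10,interpolation=cv2.INTER_NEAREST)
S,T=(235,270),(298,168)
cv2.imwrite("pics/c5.png",np.vstack([np.hstack([f(a["scene"]["pixels"],S),f(b["scene"]["pixels"],S)]),np.hstack([f(a["top"]["pixels"],T),f(b["top"]["pixels"],T)])])[:,:,::-1])
o=get_obs();c=vision.capture("wrist");cv2.imwrite("pics/w5.png",c["pixels"][:,:,::-1]);pickle.dump((o,c),open("w5.pkl","wb"))
E
```

```text
(no output)
```

View pics/c5.png

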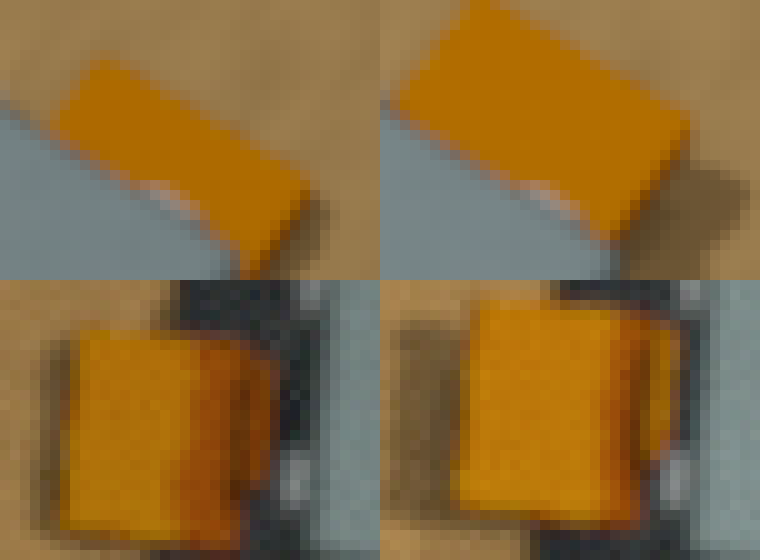

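View pics/w5.png

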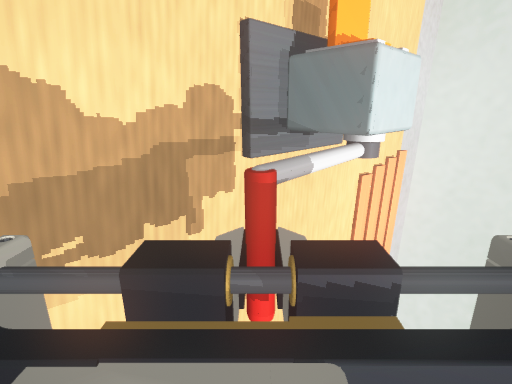

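The scene crop shows the rest's right corner moving from (265.8,287.8) to (266.0,282.0). In the top view its upper-left corner moves from (305.8,173.2) to (307.8,170.2). The wrist picture shows the handle centred in the pads at about (262,270).

```bash
python3 - <<'E'
from h import *
a=pickle.load(open("cap0.pkl","rb"))
np.set_printoptions(precision=2,suppress=True)
for n,uv in(("scene",(265.8,287.8)),("top",(305.8,173.2))):
    X=onz(a[n],np.array(uv)-.5,22)
    for h in(15,20,25,30):print(n,X,h,proj(a[n],X+[0,0,h])-np.array(uv)+.5)
b=pickle.load(open("cap5.pkl","rb"))
# subpixel: register the free outer edge by best integer/fractional shift of the orange mask's outer part
for n,B,k in(("scene",(235,262,285,305),None),("top",(296,160,325,200),None)):
    for c in(a[n],b[n]):
        m=mask(c,"o",B);print(n,m[:,0].min(),m[:,0].max(),m[:,1].min(),m[:,1].max())
E
```

```text
scene [ 665.1 -104.4   22. ] 15 [ 0.04 -3.55]
scene [ 665.1 -104.4   22. ] 20 [ 0.05 -4.75]
scene [ 665.1 -104.4   22. ] 25 [ 0.07 -5.97]
scene [ 665.1 -104.4   22. ] 30 [ 0.08 -7.2 ]
top [ 665.89 -103.06   22.  ] 15 [ 0.92 -1.71]
top [ 665.89 -103.06   22.  ] 20 [ 1.23 -2.29]
top [ 665.89 -103.06   22.  ] 25 [ 1.55 -2.87]
top [ 665.89 -103.06   22.  ] 30 [ 1.87 -3.47]
scene 240.0 265.0 276.0 295.0
scene 237.0 265.0 270.0 293.0
top 305.0 318.0 173.0 193.0
top 306.0 323.0 170.0 191.0
```

```bash
python3 - <<'E'
from h import *
a=pickle.load(open("cap0.pkl","rb"));b=pickle.load(open("cap5.pkl","rb"))
def edge(c,u,v0,v1,t):  # from bench down into the orange top: blue channel falls
    y=c["pixels"][v0:v1,u,2].astype(float);i=np.nonzero((y[:-1]>t)&(y[1:]<=t))[0]
    return v0+i[0]+(y[i[0]]-t)/(y[i[0]]-y[i[0]+1]) if len(i) else np.nan
e=np.array([[edge(c["scene"],u,262,295,38) for u in range(250,264)] for c in(a,b)])
print(e.round(1),"shift",np.nanmedian(e[1]-e[0]),np.nanstd(e[1]-e[0]))
E
```

```text
[[278.2 279.  279.3 279.9 280.5 281.2 281.9 282.3 282.8 283.5 284.2 284.9
  285.3 285.8]
 [272.2 272.5 273.3 273.9 274.4 275.2 275.6 276.3 276.9 277.3 277.9 278.4
  279.2 279.9]] shift -6.072013246770297 0.1672904873627623
```

The rest has risen 25 mm, so it stands 35 mm above the plate level (5 clicks). The lever reads 0.77 rad, safely in the fifth notch, and is still gripped. Handing in.

```bash
python3 -c "
from to import st
st()
from plant import workorder
print(workorder.close_job())"
```

```text
('time', np.float64(12.625)) ('tool_pos', array([ 529.624, -279.216,   70.004])) ('tcp_rot', array([2.361, 0.   , 1.646])) ('contact_force', array([-1.563, -1.272,  5.574])) ('grip_width', np.float64(14.643)) ('finger_force', np.float64(30.0))
the job is handed in; nothing more can be done
None
```

The gauge stopped at 30 mm of travel, so the standoff is 35 mm; the gauge sprang fully back up, the jack lever is held in the gripper at 5 clicks (rest measured about 25 mm up, level with the standoff top), and the job was handed in at 12.6 s with no verdict returned.

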